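# Index and seat the block plate on its stand

## Robot

A 7-joint arm with a two-finger parallel gripper is mounted at the origin on the work surface. World frame = base frame: x ahead of the robot, y to its left, z up, the work surface at z = 0. Lengths are in m, angles in rad, forces in N, time in s.
With the tool pointing down it reaches from about 0.4 to 0.9 m from the base axis. Payload 5.6 kg.
Tool frame: the origin (TCP) lies midway between the tips of the shut fingers; the grasp point (between the pads) lies 19 mm behind it; z points along the fingers, y is the line along which they close (so a half turn about z gives the same grasp; the last joint's range is limited). The gripper opens to 92 mm and grips with 3 to 60 N. Pads are 20 mm wide; open, the fingers measure 128 mm over their backs; the gripper's body (75 mm by 189 mm) begins 69 mm behind the grasp point.
Start: joints at [1.102, 0.468, -0.012, 1.603, 0.006, 1.071, -0.056], TCP at [0.268, -0.592, 0.215] pointing down, gripper open.
Joint ranges: [-2.53, 2.53], [-0.31, 2.02], [-1.57, 1.55], [0.28, 2.44], [-1.29, 4.43], [0.15, 1.84], [-2.92, 2.92]. Speed limits (rad/s): [2.57, 2.57, 3.14, 3.14, 3.14, 3.14, 3.14].

## Interface

Orientations are given as a 3x3 rotation matrix whose columns are the frame's x, y, z axes.
In Python, from station import env, effector, solver, viewer, workorder, search_frame, tip_of gives the robot as it stands. Calls block until the motion is done:
- env.reach(position, orientation): joint-space move of the TCP to a pose.
- env.movel(position, frame=None, rate=0.15): straight line of the TCP; frame=None keeps the orientation; rate is the mean speed in m/s.
- env.goto_joints(angles): joint-space move.
- effector.release() and effector.grasp(squeeze=None): open the fingers fully, or close them until they stop; squeeze is the grip in N (None keeps the last).
- env.pause(seconds).
- solver.inverse_kinematics(position, orientation): joint angles nearest the present ones, or None.
- env.sense(): the state.
- viewer.read_camera(name): name is "scene" or "top" or "wrist"; returns (picture, depth): 384x512x3 uint8, red, green, blue; 384x512 float32, m along the optical axis (not along the pixel's ray), 0 where there is no reading.
- viewer.camera_info(name): a dict with "intrinsics" (3x3 intrinsics, pixels), "eye" and "rotation" of the camera in the world; the wrist camera has in their place "T_tool_cam" (4x4, takes a point from camera to tool coordinates, whose origin is the TCP and whose axes are the flange's). Camera axes: x right, y up, looking along -z (the intrinsics and any distortion apply to the point x, -y, -z); pixel columns grow to the right and rows downward; lengths in m; the calibration is good to about 2 mm. A picture is of the moment at which its call begins: read the wrist's pose just before it. camera_info takes no time and is no camera call.
A pose or a line that the arm cannot do raises env.PlanningError and nothing moves.
- workorder.finish_job(): hands the job in; it is judged then, once.
Trained networks look in the newest picture that a camera, given by its name, has taken for a name from the list of things; names that differ only in an ending like _2 or _b are one class to them, and where a whole thing is asked for, a point or a joint stands for the part that bears it (a point fixed in the world has none). Each returns a list of dicts, best first, with "score" (0 to 1); they miss things now and then, are a little off and sometimes report something else, mostly with a low value. They report only what shows in the picture. A call takes as long as a camera call.
- search_frame(camera, name): "at" ([x, y, z] in m, in world coordinates, good to about 4 mm: the middle of the surface that is visible of it).
- tip_of(camera, name): "at" ([x, y, z] in m, in world coordinates, good to about 4 mm: a listed point, or the origin of a listed thing).
The state is a dict: "t": time; "joint_positions": joint angles; "joint_velocities": joint speeds; "tau": joint torques, N m; "ee_pos": TCP position; "tcp_rot": TCP orientation; "wrist_force": force on the tool from outside, world axes, zero at the start; "moment": the same for the moment, N m; "gripper_width": finger opening in m; "grasp_force": force on a finger pad.
Only numpy, scipy, OpenCV 4.12 (cv2) and the standard library are available. Lean on these libraries where they do the work, as an engineer would, in place of code of your own. Each camera call takes 0.05 s, during which the arm holds its last target. There are 200 camera calls.

## Task

The round wooden block plate stands proud on its spindle, out of step with the stand below. With the fingertips only, push it round until the notch in its rim is over the steel locating pin, then press it straight down until it is fully home on its seat with the pin in the notch. Do not lift the plate, leave everything else on the bench where it is, and finish with the hand clear.

Things in the scene. Friction and masses are not known exactly. Their poses are not given: they have to be found in the camera images.
- stand: Fixed square slab clad in bright aluminium, 262 mm a side, top 30 mm above the bench, at any yaw. Origin: centre of its underside, on the vertical spindle axis; z up; +x points at the locating pin. In its middle a dark steel seat, 108 mm across, face at 40 mm, and a 20 mm spindle that turns with the plate, top 74 mm above the bench (2 mm above the plate's face at the start).
- pin (a point): Point on the locating pin: a 10 mm thick dark steel bar with a rounded top, lying radially (along the stand's +x) from 68 to 123 mm out from the spindle axis, top 53 mm above the bench, fixed to the slab. Its outer 43 mm always shows beyond the plate's rim. This point is on its top, 74 mm out from the axis.
- notch (a point): Middle of the notch in the wooden plate, at the height of the plate's top face, 74 mm out from the axis. The notch is 17 mm wide, runs radially from the rim (radius 80 mm) 20 mm inwards, and goes right through; it is the only one. Moves with the plate.
- disc_centre (a point): Centre of the top face of the block plate: a wooden disc 160 mm across, 14 mm thick, on the spindle. x axis points towards the notch, z up. Top face 72 mm above the bench at the start, 54 mm when fully home.
- peg_a (a point): Top centre of one of two upright steel pegs fixed in the plate, 14 mm in diameter, standing 35 mm above its top face, 56 mm out from the axis, 90 degrees counter-clockwise (seen from above) from the notch. Push its side to turn the plate.
- peg_b (a point): The same for the other peg, 90 degrees clockwise from the notch.
- turn (a joint): Angle of the plate and spindle about the vertical, rad, counter-clockwise seen from above; 0 or a whole turn (2 pi) either way: the notch is exactly over the pin. It turns freely either way, with light friction (0.1 N m: about 2 N at a peg), and stays where it is left. It drops over the pin within about 0.045 rad of exact.
- press (a joint): How far the plate has been pushed down the spindle, m: 0 at the start, 0.018 fully home, negative if raised. A friction fit holds the plate at any height: a push of about 4 to 7 N moves it down and it stays where it is left. With the notch not over the pin the plate comes to rest on the pin after 5 mm.
- tin: Small closed steel tin, 38 mm across, 28 mm high, standing on a corner of the stand, left (counter-clockwise) of the pin; origin under its centre. Leave alone.
- bobbin: Wooden bobbin, 28 mm across, 38 mm high, standing on the opposite corner of the stand; origin under its centre. Leave alone.
- shears: Steel shears lying on the bench, about 225 mm long, on the left; origin near the pivot. Leave alone.
- brush: Wooden brush lying on the bench on the right. Leave alone.
- crown_block: Dark wooden hat block, 160 mm across, 108 mm high, on the right; origin under its centre. Leave alone.
- jar: Amber glass jar, 64 mm across, 95 mm high, on the left; origin under its centre. Leave alone.
- rule: Flat wooden rule, 200 x 30 x 6 mm, on the far right; origin under its centre. Leave alone.

How it is judged:
By the outcome, as a careful person would: the job done as asked, in the order asked, and still so for the second after the job is handed in, with the robot touching nothing.
It also fails if it takes over 51 s, if anything falls off the work surface, if the arm or the gripper's body presses on something with over 40 N, if the wrist force passes 120 N, or if a joint passes its speed limit or range.

## Working session

There is one attempt and no reset: what is moved stays moved. The work goes in short steps, each a Python script; the robot and the scene stay as the last script left them, time stands still between calls to the robot, and variables do not carry over. Pictures are saved under pics/ and viewed, at most 10 in all, crops included, and the job is handed in when it is done.

```bash
mkdir -p pics; python3 - <<'E'
from station import *
import cv2,numpy as np
for c in ("top","scene"):
    p,d=viewer.read_camera(c); cv2.imwrite(f"pics/{c}0.png",p[:,:,::-1])
    for n in ("stand","pin","notch","disc_centre","peg_a","peg_b","tin","bobbin","crown_block","jar"):
        print(c,n,[(np.round(r["at"],3).tolist(),round(r["score"],2)) for r in tip_of(c,n)[:3]])
s=env.sense();print(s["t"],s["ee_pos"],np.round(s["tcp_rot"],2),s["gripper_width"])
for c in ("top","scene"): print(viewer.camera_info(c))
E
```

```text
top stand [([0.571, 0.062, 0.003], 0.82)]
top pin [([0.556, -0.012, 0.053], 0.94)]
top notch [([0.526, 0.122, 0.067], 0.71), ([0.576, 0.063, 0.07], 0.57)]
top disc_centre [([0.572, 0.064, 0.072], 0.7), ([0.702, -0.369, 0.001], 0.35)]
top peg_a [([0.529, 0.029, 0.108], 0.96), ([0.613, 0.102, 0.108], 0.81)]
top peg_b [([0.529, 0.029, 0.108], 0.96), ([0.613, 0.102, 0.108], 0.81)]
top tin [([0.656, -0.058, 0.029], 0.47)]
top bobbin [([0.498, 0.193, 0.025], 0.43), ([0.558, -0.013, 0.055], 0.17)]
top crown_block [([0.488, -0.518, 0.006], 0.79)]
top jar [([0.703, 0.382, 0.001], 0.54)]
scene stand [([0.576, 0.067, -0.002], 0.94)]
scene pin [([0.561, -0.006, 0.055], 0.6)]
scene notch [([0.531, 0.124, 0.071], 0.93)]
scene disc_centre [([0.572, 0.065, 0.076], 0.92)]
scene peg_a [([0.53, 0.028, 0.11], 0.82), ([0.618, 0.102, 0.108], 0.68)]
scene peg_b [([0.53, 0.028, 0.11], 0.82), ([0.618, 0.102, 0.108], 0.68)]
scene tin [([0.651, -0.059, 0.036], 0.51)]
scene bobbin [([0.403, -0.363, -0.002], 0.57), ([0.498, 0.194, 0.028], 0.44)]
scene crown_block [([0.482, -0.518, 0.003], 0.72)]
scene jar [([0.7
[... 247 characters left out ...]
8],
       [  0.        , 458.7006972 , 195.91965765],
       [  0.        ,   0.        ,   1.        ]]), 'eye': array([ 0.36799413, -0.04325556,  1.72239526]), 'rotation': array([[ 0.00374631,  0.9927251 , -0.12034471],
       [-0.99986245,  0.00566306,  0.01558907],
       [ 0.01615718,  0.12026976,  0.99260976]])}
{'intrinsics': array([[426.17922805,   0.        , 257.584498  ],
       [  0.        , 426.17922805, 181.6327379 ],
       [  0.        ,   0.        ,   1.        ]]), 'eye': array([1.08464954, 0.72346777, 0.81969966]), 'rotation': array([[-0.81411641, -0.35723414,  0.457819  ],
       [ 0.58068998, -0.49580613,  0.64573634],
       [-0.0036896 ,  0.79155546,  0.6110862 ]])}
```

View pics/top0.png

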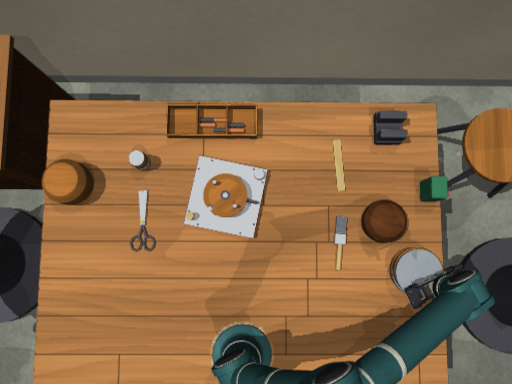

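View pics/scene0.png

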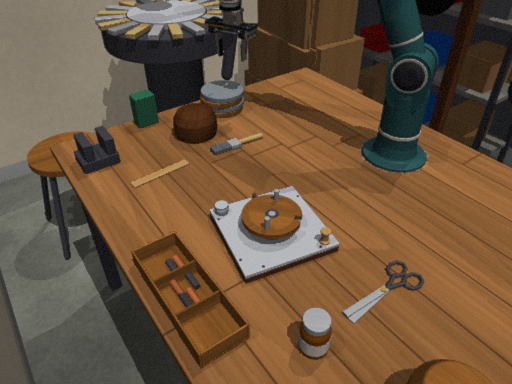

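The top view shows the plate at about (227,195) px with the pin pointing right (about 252,203). The tin is at the upper right corner and the bobbin at lower left. The scene view agrees, with the pegs at (277,195) and (267,223) px.

The pegs sit at about 40° and 220°, the notch at about 130° and the pin at about -101°, so the plate needs to turn about +129° (ccw). I'll centre the open hand over the axis, so each fingertip pushes one peg.

```bash
cat > h.py <<'E'
from station import *
import cv2,numpy as np
def R(deg):  # tool down, y axis at angle deg
    a=np.radians(deg); y=np.array([np.cos(a),np.sin(a),0]); z=np.array([0,0,-1.]); return np.c_[np.cross(y,z),y,z]
def ang(s): y=s["tcp_rot"][:,1]; return np.degrees(np.arctan2(y[1],y[0]))
def look(c,names=("pin","notch","disc_centre","peg_a")):
    p,d=viewer.read_camera(c); o={}
    for n in names:
        o[n]=[r["at"] for r in tip_of(c,n)[:2]]; print(c,n,np.round(o[n],4).tolist())
    return p,d,o
E
python3 - <<'E'
from h import *
C=[.572,.065]
for a in (5,151,-175,-29): 
    q=solver.inverse_kinematics([*C,.09],R(a)); print(a,None if q is None else np.round(q,2))
best=None
for a in (-175,5):
    q=solver.inverse_kinematics([*C,.30],R(a)); print(a,q)
    if q is not None:
        # try continuity: rotate in steps to final
        pass
env.reach([*C,.32],R(5)); s=env.sense(); print(s["t"],s["joint_positions"],ang(s))
p,d,o=look("wrist"); cv2.imwrite("pics/w0.png",p[:,:,::-1])
print(viewer.camera_info("wrist"))
E
```

```text
5 [ 0.29  0.59 -0.6   1.85  0.44  0.83 -0.45]
151 [ 0.69  1.02 -1.33  1.83  1.07  1.24  1.65]
-175 [-1.04  0.98  1.34  1.94 -1.06  1.18 -2.33]
-29 [ 0.2   0.56 -0.48  1.86  0.35  0.81 -0.97]
-175 [ 0.71927107  0.62502801 -1.312589    1.63738     0.61597736  1.36634095
  2.54943289]
5 [ 0.3634075   0.35202717 -0.68137666  1.65617505  0.23367572  1.21655435
 -0.28234207]
3.6917 [ 0.36951191  0.33770236 -0.68539952  1.62866007  0.22270773  1.25556148
 -0.27278648] 4.871160946585259
wrist pin [[0.5604, -0.0018, 0.059]]
wrist notch [[0.5195, 0.1184, 0.0764], [0.6176, 0.0989, 0.1048]]
wrist disc_centre [[0.5708, 0.0641, 0.0722]]
wrist peg_a [[0.5303, 0.0261, 0.1066]]
{'intrinsics': array([[336.96062735,   0.        , 255.47516568],
       [  0.        , 336.96062735, 187.77733827],
       [  0.        ,   0.        ,   1.        ]]), 'T_tool_cam': array([[ 1.38309857e-03,  9.60221028e-01,  2.79237647e-01,
         7.80762291e-02],
       [ 9.99999012e-01, -1.25800575e-03, -6.27184861e-04,
         8.74781664e-04],
       [-2.50953526e-04,  2.79238239e-01, -9.60221820e-01,
        -1.69313201e-01],
       [ 0.00000000e+00,  0.00000000e+00,  0.00000000e+00,
         1.00000000e+00]])}
```

View pics/w0.png

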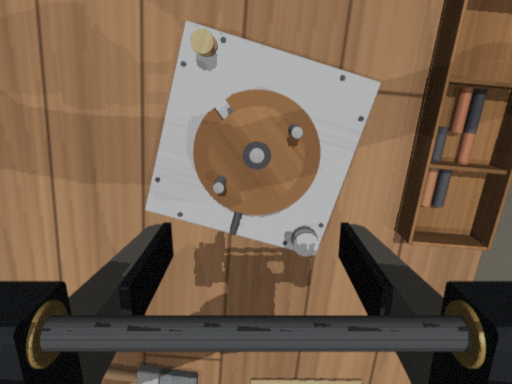

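The wrist view shows the notch at about (222,108) px, the pegs at (297,132) and (218,187), the pin at (236,222) below the plate, the bobbin upper left and the tin lower right. That matches the networks. Next I'll measure the slab yaw accurately from this picture, then descend and turn most of the way.

```bash
cat >> h.py <<'E'
def rectify(p,s,z,c=(.572,.065),h=.2,px=1000.):
    """Top-down image of plane z: col=(x-c0+h)*px, row=(y-c1+h)*px"""
    i=viewer.camera_info("wrist"); T=i["T_tool_cam"]; Rw=s["tcp_rot"]@T[:3,:3]; e=s["ee_pos"]+s["tcp_rot"]@T[:3,3]
    A=np.diag([1,-1,-1])@Rw.T; K=i["intrinsics"]
    M=np.array([[1/px,0,c[0]-h],[0,1/px,c[1]-h],[0,0,z]])
    H=K@A@(M-np.outer(e,[0,0,1]))
    n=int(2*h*px); return cv2.warpPerspective(p,np.linalg.inv(H),(n,n))
def slab(p,s):
    r=rectify(p,s,.03); g=cv2.cvtColor(r,cv2.COLOR_RGB2HSV); m=((g[...,1]<50)&(g[...,2]>110)).astype(np.uint8)
    m=cv2.morphologyEx(m,cv2.MORPH_OPEN,np.ones((7,7)))
    c=max(cv2.findContours(m,0,2)[0],key=cv2.contourArea); (x,y),wh,a=cv2.minAreaRect(c)
    return r,((x/1000+.372),(y/1000-.135)),wh,a
E
python3 - <<'E'
from h import *
s=env.sense(); p=cv2.imread("pics/w0.png")[:,:,::-1].copy()
r,c,wh,a=slab(p,s); print("slab",c,wh,a)
r2=rectify(p,s,.072)
cv2.imwrite("pics/r0.png",np.hstack([r,r2])[:,:,::-1])
C=[.572,.065]
env.movel([*C,.2],R(5)); env.movel([*C,.086],R(5),rate=.08)
s=env.sense(); q=np.array(s["joint_positions"]); print(s["t"],s["wrist_force"],np.round(q,3),ang(s))
for st in (10,): 
    q[6]+=np.radians(st); env.goto_joints(q); s=env.sense(); print(s["t"],ang(s),s["ee_pos"],s["wrist_force"])
E
```

```text
slab (0.5738771514892578, 0.062193817138671864) (266.26226806640625, 261.1034240722656) 78.5866470336914
6.4667 [ 0.27815017 -0.3448955  -0.14449932] [ 0.267  0.588 -0.574  1.854  0.424  0.822 -0.437] 4.997341882466676
6.7583 14.784932164900919 [0.57257417 0.06507405 0.08684525] [ 0.18298759 -0.54416192 -0.10859244]
```

View pics/r0.png

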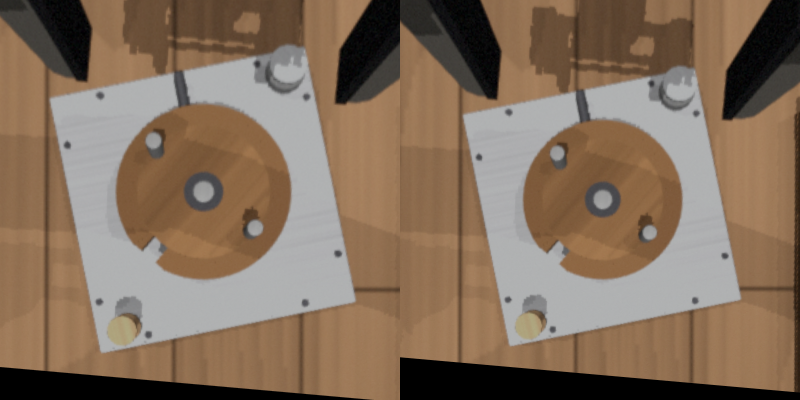

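Rectified, the slab's left edge runs (50,98) to (101,352), so the pin direction is -101.4°. The notch, at (157,252) px in the right panel, is at about 130°. Turning now to just short of the target.

```bash
python3 - <<'E'
from h import *
s=env.sense(); q=np.array(s["joint_positions"]); a0=ang(s); q6=q[6]
for a in (45,80,115,143):
    q[6]=q6+np.radians(a-a0); env.goto_joints(q); s=env.sense(); print(s["t"],ang(s),np.round(s["ee_pos"],4),np.round(s["wrist_force"],2))
q[6]-=np.radians(8); env.goto_joints(q)
env.movel([.572,.065,.27],rate=.2)
s=env.sense(); print(s["t"],s["joint_positions"])
p,d,o=look("wrist"); cv2.imwrite("pics/w1.png",p[:,:,::-1])
r,c,wh,a=slab(p,s); print(c,wh,a)
cv2.imwrite("pics/r1.png",np.hstack([rectify(p,s,.053),rectify(p,s,.072)])[:,:,::-1])
E
```

```text
7.325 44.74429038852333 [0.5726 0.0646 0.0869] [ 0.11 -2.05 -0.17]
7.9583 79.80317110391518 [0.5728 0.0651 0.087 ] [ 2.71 -0.8   0.06]
8.5917 114.84797704558355 [0.5722 0.0657 0.0868] [ 0.14 -0.31 -0.4 ]
9.1333 142.81421866387953 [0.5724 0.0654 0.0868] [0.08 0.82 0.34]
10.4583 [ 0.3582427   0.37783503 -0.67659117  1.6972099   0.25509574  1.15698844
  1.96883739]
wrist pin [[0.5595, -0.0008, 0.0544], [0.656, -0.0612, 0.0301]]
wrist notch [[0.5465, -0.0099, 0.073]]
wrist disc_centre [[0.5706, 0.062, 0.0758]]
wrist peg_a [[0.6252, 0.0406, 0.1077], [0.5222, 0.0818, 0.104]]
(0.5751283874511719, 0.06250042724609375) (261.0804138183594, 263.4651794433594) 78.49518585205078
```

View pics/r1.png

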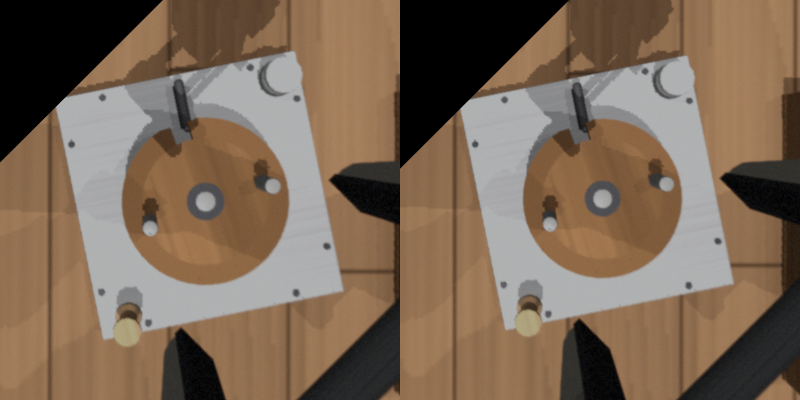

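The plate is now about 8–10° short: the notch at (578,130) px is just left of the pin at (581,105) in the right panel. I'll zoom in to measure the rest.

```bash
python3 - <<'E'
from h import *
s=env.sense(); p=cv2.imread("pics/w1.png")[:,:,::-1].copy()
a=rectify(p,s,.107,h=.1,px=2000.)
b=rectify(p,s,.072,h=.1,px=2000.)
cv2.imwrite("pics/r2.png",np.hstack([a,b])[:,:,::-1])
E
```

```text
(no output)
```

View pics/r2.png

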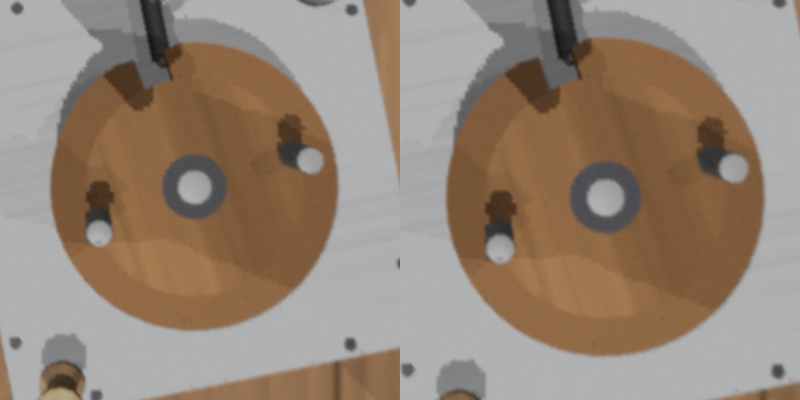

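Pegs at (311,160) and (99,233) px put the plate at -109.1°, and the notch inner corners at (548,88) and (580,80) agree. Remaining turn is about +7.6°.

```bash
python3 - <<'E'
from h import *
C=[.572,.065]
env.movel([*C,.15],R(134),rate=.2); env.movel([*C,.086],R(134),rate=.08)
s=env.sense(); q=np.array(s["joint_positions"]); a0=ang(s); q6=q[6]
for a in (142,150.5):
    q[6]=q6+np.radians(a-a0); env.goto_joints(q); env.pause(.1); s=env.sense(); print(s["t"],ang(s),np.round(s["ee_pos"],4),np.round(s["wrist_force"],2))
q[6]-=np.radians(8); env.goto_joints(q)
env.movel([*C,.25],R(143),rate=.2)
s=env.sense(); print(s["t"])
p,d,o=look("wrist"); cv2.imwrite("pics/w2.png",p[:,:,::-1])
print(slab(p,s)[1:])
a=rectify(p,s,.107,h=.1,px=2000.)
b=rectify(p,s,.072,h=.1,px=2000.)
cv2.imwrite("pics/r3.png",np.hstack([a,b])[:,:,::-1])
E
```

```text
12.7667 141.8314635701766 [0.5726 0.0652 0.0867] [-0.02 -0.85 -0.09]
13.1333 150.29682544075118 [0.5725 0.0653 0.0864] [0.19 0.92 0.34]
14.3583
wrist pin [[0.5615, -0.006, 0.0548]]
wrist notch [[0.5582, -0.0096, 0.0723]]
wrist disc_centre [[0.5706, 0.0634, 0.0737], [0.4981, 0.1907, 0.0288]]
wrist peg_a [[0.6276, 0.05, 0.1046], [0.5211, 0.0753, 0.1058]]
((0.5750038757324218, 0.06278829956054688), (261.2738342285156, 262.9735107421875), 78.51800537109375)
```

View pics/r3.png

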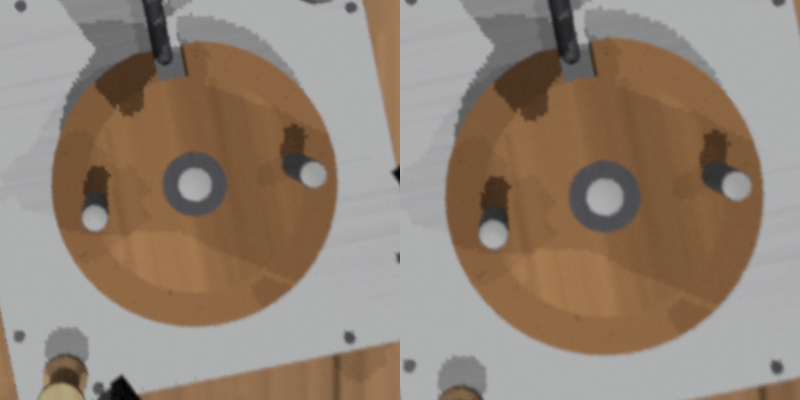

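Pegs at (313,174) and (95,218) px put the plate at -11.4°, on target within 0.2°. Now I'll press straight down with both tips, clear of the pegs, and watch the force.

```bash
python3 - <<'E'
from h import *
C=[.572,.065]; a=126
env.reach([*C,.15],R(a)); env.movel([*C,.078],R(a),rate=.08)
z=.078
while z>.046:
    z-=.002; env.movel([*C,z],R(a),rate=.03); s=env.sense(); f=s["wrist_force"]
    print(round(s["t"],2),round(z,3),round(s["ee_pos"][2],4),np.round(f,1),np.round(s["moment"],2))
    if f[2]>22: break
E
```

```text
16.39 0.076 0.0762 [-0.8  0.3  0. ] [ 0.09 -0.04 -0.03]
16.64 0.074 0.0739 [-0.  -0.3  0.1] [ 0.11 -0.12 -0.05]
16.89 0.072 0.072 [ 1.1 -0.9  0.4] [ 0.09 -0.25  0.01]
17.14 0.07 0.0702 [ 0.2 -1.   2.9] [ 0.14 -0.09  0.02]
17.39 0.068 0.0682 [-0.9  0.5  4.3] [ 0.06 -0.09  0.02]
17.64 0.066 0.0661 [1.  1.2 3.1] [ 0.11 -0.15  0.04]
17.89 0.064 0.0641 [0.1 1.  3.2] [ 0.13 -0.18 -0.01]
18.14 0.062 0.062 [0.5 0.3 3.6] [ 0.15 -0.21 -0.04]
18.39 0.06 0.06 [ 0.6 -0.1  3.2] [ 0.12 -0.31  0.04]
18.64 0.058 0.058 [ 1.5 -0.1  1.9] [ 0.13 -0.33  0.01]
18.89 0.056 0.056 [1.2 0.6 3.7] [ 0.11 -0.38  0.02]
19.14 0.054 0.0544 [0.7 0.4 6. ] [ 0.14 -0.1   0.01]
19.39 0.052 0.0542 [-4.6 -1.4 21.4] [0.03 1.17 0.02]
19.64 0.05 0.054 [-9.3 -3.  34.8] [-0.09  2.52  0.04]
```

The force rose sharply at 54 mm, so the plate is home. I'll retreat straight up and check.

```bash
python3 - <<'E'
from h import *
env.movel([.572,.065,.056],R(126),rate=.03); env.movel([.572,.065,.27],R(126),rate=.15)
s=env.sense(); print(s["t"],s["wrist_force"])
p,d,o=look("wrist",("pin","notch","disc_centre","peg_a","tin","bobbin"))
cv2.imwrite("pics/w3.png",p[:,:,::-1])
E
```

```text
21.5667 [-0.00213473  0.18121234  0.86695364]
wrist pin [[0.5199, 0.0757, 0.0851], [0.5619, -0.005, 0.0574]]
wrist notch [[0.5601, -0.0095, 0.0532], [0.5175, 0.0778, 0.089]]
wrist disc_centre [[0.5695, 0.0638, 0.0584]]
wrist peg_a [[0.6246, 0.0492, 0.0892], [0.5187, 0.0778, 0.089]]
wrist tin [[0.6541, -0.0615, 0.0313]]
wrist bobbin [[0.4985, 0.1888, 0.0275]]
```

View pics/w3.png

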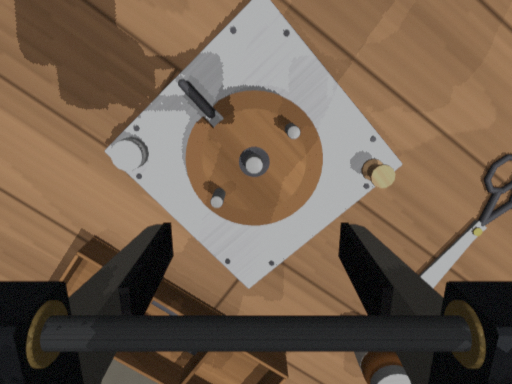

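The picture shows the pin inside the notch at (212,115) px and the spindle standing well proud of the plate. The peg tops are at 89 mm, as expected when home, and the tin and bobbin have not moved.

```bash
python3 -c "
from station import *
print(workorder.finish_job())"
```

```text
the job is handed in; nothing more can be done
None
```

I turned the plate about 129° counter-clockwise with the fingertips and pressed it home with the pin in the notch. The hand is clear above it, and I handed the job in at about 22 s on the robot's clock.

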